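# Set up a vase on the display turntable

### The arm

A 6-joint arm with a two-finger parallel gripper is mounted at the origin on the work surface. World frame = base frame: x ahead of the robot, y to its left, z up, the work surface at z = 0. Lengths are in mm, angles in degrees, forces in N, time in s.
With the tool pointing down it reaches from about 300 to 850 mm from the base axis. Payload 4.2 kg.
Tool frame: the origin (TCP) lies on the mounting face of the last link; the fingertips stand 191 mm ahead of it and the grasp point (between the pads) lies 172 mm ahead of it; z points along the fingers, y is the direction in which the jaws open and shut (so a half turn about z gives the same grasp; the last joint's range is limited). The gripper opens to 91 mm and grips with 3 to 60 N. Pads are 32 mm wide; open, the fingers measure 118 mm over their backs; the gripper's body (76 mm by 178 mm) begins 60 mm behind the grasp point.
Start: joints at [-75.802, 18.312, 89.639, -0, 72.044, -1.146], TCP at [152.149, -554.503, 404.776] pointing down, gripper open.
Joint ranges: [-177.97, 177.97], [-48.28, 115.42], [12.27, 149.76], [-77.06, 257.06], [2.81, 150.46], [-146.56, 146.56]. Speed limits (degrees/s): [147.25, 147.25, 180, 180, 180, 180].

### API

Orientations are given as [roll, pitch, yaw] about the fixed x, y, z axes, in that order (R = Rz(yaw) Ry(pitch) Rx(roll)).
In Python, from workcell import env gives the robot as it stands.
- The arm moves only by the shell command python3 -m handwheel 'ROWS' [FORCE]. ROWS is JSON, a list of rows, each an object with "gripper": the opening in per cent of the stroke, from 0 (shut) to 100 (fully open); "travel": the shift along the tool's x, y, z in m, a list of three; "twist": the turn about the tool's z in rad. In form: [{"gripper": gripper, "travel": [x, y, z], "twist": twist}, ...]. A call has 1 to 5 rows; each row shifts and turns the commanded pose from where the row before left it, along the tool's axes as they then stand; what a row does not reach is not made up. A row lasts 1/12 s, in which the tool goes at most 41.7 mm and 7.16 degrees, less where a joint would pass 70% of its speed; a pose out of reach is approached as far as the arm can. A call with a gripper value outside its range is refused whole. The fingers move at their own pace and stop on an object; FORCE is the grip in N (left out, the last holds). Time passes only in rows, so rows that do not move let the fingers close. It gives the time, the measured TCP pose, the force and the opening at its end, in the units of the state.
- env.state(): the state, without advancing time (a new reading comes with each control period).
- env.grab_frame(name): name is "scene" or "top" or "wrist"; returns a dict with "frame" (384x512x3 uint8, red, green, blue), "intrinsics" (3x3 intrinsics, pixels), "extrinsics" (4x4, takes a point from camera to world coordinates). Camera axes: x right, y down, z forward; pixel columns grow to the right and rows downward; lengths in mm; the calibration is good to about 2 mm. A picture is of the moment at which its call begins. There is no depth.
- env.job_done(): hands the job in, once; it reports no verdict.
Trained networks look in the newest picture that a camera, given by its name, has taken for a name from the list of things; names that differ only in an ending like _2 or _b are one class to them, and where a whole thing is asked for, a point or a joint stands for the part that bears it (a point fixed in the world has none). Each returns a list of dicts, best first, with "confidence" (0 to 1); they miss things now and then, are a little off and sometimes report something else, mostly with a low value. They report only what shows in the picture. A call takes as long as a camera call. They do not tell look-alikes from the thing itself.
- env.trace(camera, thing): "pixels" (384x512 bool, what is visible of it) and "uv" ([column, row] in pixels, amid what is visible of it).
- env.pinpoint(camera, thing): "uv" ([column, row] in pixels: a listed point, or the origin of a listed thing).
The state is a dict: "time_s": time; "qpos": joint angles; "qvel": joint speeds; "effort": joint torques, N m; "ee_pos": TCP position; "ee_rot": TCP orientation; "force": force on the tool from outside, world axes, zero at the start; "torque": the same for the moment, N m; "gripper_width": finger opening in mm.
Only numpy, scipy, OpenCV 4.12 (cv2) and the standard library are available. Lean on these libraries where they do the work, as an engineer would, in place of code of your own. Each camera call takes 0.05 s, during which the arm holds its last target. There are 200 camera calls.

### The job

Put the taller of the two white vases upright in the middle of the round display turntable, setting it down gently, and let go of it. Then set the turntable's rotary speed switch to speed 5, which is five clicks clockwise from its off stop (the round dot); someone has left it at a lower setting. Leave the other pots standing where they are.

Things in the scene. Friction and masses are not known exactly. Their poses are not given: they have to be found in the camera images.
- tall_vase: The taller white vase, 150 mm high, 0.35 to 0.7 kg, round about z. Foot 66 mm across, belly 100 mm at 48 mm up, then a straight round neck 36 mm across from 99 mm up to the flat top: grip it there. Origin: centre of its underside, z up. It stands on the table to the robot's left or right, the short vase on the other side.
- short_vase: Bystander: the shorter white vase, 95 mm high, belly 92 mm across, neck 36 mm across. Origin: centre of its underside.
- turntable: Display turntable: a low round stand, pale wooden platter 156 mm across, its top 34 mm above the table, on a grey foot; fixed, and the platter does not turn. A thin dark circle 74 mm across marks its middle. Origin: centre of its underside. It and the switch box stand side by side, either one on the left.
- turntable_top (a point): Centre of the platter's top face, where the centre of the vase's underside belongs.
- switch_box: Grey box of the speed switch, fixed to the table, 136 x 136 mm, 45 mm high, turned up to 0.4 rad about the vertical. Origin: centre of its underside; at yaw 0 its x points away from the robot, its y to the robot's left.
- dial_plate (a point): Centre of the aluminium dial plate on the box's top, box axes. 8 black marks, 25 degrees apart, lie 52 mm from it: a round dot for off, then plain bars for speeds 1 to 7, clockwise seen from above. The dot lies 87.5 degrees counter-clockwise from +x (on the box's left), the fifth bar 37.5 degrees clockwise from +x.
- speed_knob (a joint): Angle of the switch's knob in rad: 0 at the off stop, growing clockwise seen from above, 0.436 a click, speed 5 at 2.182, speed 7 (last stop) at 3.054. A spring detent pulls it into the nearest click when let go; it takes about 0.08 N m to pass from one click to the next. Starts at off, 1, 2 or 3.
- knob_grip (a point): On the vertical axis of the black knob, 81 mm above the table, at the height to grip. The knob is a disc 72 mm across, its face 55 mm above the table, with an upright bar across it to grip by its flat sides: 66 mm long, 18 mm thick, its top 95 mm above the table. x of this frame runs along the bar to its pointing end, which has a white line and a small nose; z up.
- bowl: Bystander: a black shallow bowl standing upside down, 170 mm across, 55 mm high. Origin: centre of its underside.
- planter: Bystander: an empty terracotta pot, 110 mm across the rim, 95 mm high. Origin: centre of its underside.
Not all that is in view belongs to the job. What is shaped like the tall_vase but blue, pink or yellow is not meant.

How it is judged:
By the outcome, as a careful person would: the job done as asked, in the order asked, and still so for the second after the job is handed in, with the robot touching nothing.
It also fails if it takes over 70 s, if anything falls off the work surface, if the arm or the gripper's body presses on something with over 40 N, if the wrist force passes 120 N, or if a joint passes its speed limit or range.

## Working session

There is one attempt and no reset: what is moved stays moved. The work goes in short steps, Python scripts to look and compute and a shell command to move; the robot and the scene stay as the last step left them, time stands still between calls to the robot, and variables do not carry over. Pictures are saved under pics/ and viewed, about 8 in all and at most 12, crops included, and the job is handed in when it is done.

```bash
mkdir -p pics; cat > h.py <<'E'
import numpy as np, cv2
from workcell import env
def ray(f,uv,z):
    K=np.array(f["intrinsics"]);T=np.array(f["extrinsics"])
    d=T[:3,:3]@np.linalg.solve(K,[uv[0],uv[1],1]);o=T[:3,3]
    return o+d*(z-o[2])/d[2]
def proj(f,p):
    K=np.array(f["intrinsics"]);T=np.array(f["extrinsics"])
    c=K@(T[:3,:3].T@(np.array(p,float)-T[:3,3]));return c[:2]/c[2]
def save(f,n,s=1.5): cv2.imwrite("pics/"+n,cv2.resize(f["frame"][:,:,::-1],None,fx=s,fy=s))
E
python3 - <<'E'
from h import *
Z=dict(tall_vase=0,short_vase=0,turntable_top=34,turntable=0,switch_box=0,dial_plate=45,knob_grip=81,bowl=0,planter=0)
im=[]
for c in ["top","scene"]:
    f=env.grab_frame(c); im.append(f["frame"])
    print(c,np.round(f["extrinsics"],2).tolist())
    for t,z in Z.items():
        for r in env.pinpoint(c,t)[:4]: print(c,t,round(r["confidence"],2),np.round(r["uv"],1),np.round(ray(f,r["uv"],z),0))
cv2.imwrite("pics/a.png",cv2.resize(np.vstack(im)[:,:,::-1],None,fx=.78,fy=.78))
cv2.imwrite("pics/a1.png",cv2.resize(im[0][:,:,::-1],None,fx=1.5,fy=1.5))
cv2.imwrite("pics/a2.png",cv2.resize(im[1][:,:,::-1],None,fx=1.5,fy=1.5))
s=env.state();print(s)
E
```

```text
top [[0.01, -0.99, 0.12, 332.51], [-1.0, -0.01, 0.01, -72.47], [-0.01, -0.12, -0.99, 1355.32], [0.0, 0.0, 0.0, 1.0]]
top tall_vase 0.91 [401.8 197.7] [ 471. -502.    0.]
top tall_vase 0.87 [330.2 265.5] [ 262. -280.    0.]
top tall_vase 0.8 [378.  230.8] [ 368. -426.    0.]
top tall_vase 0.72 [276.5 232.6] [ 359. -116.    0.]
top short_vase 0.7 [145.9 203.6] [443. 289.   0.]
top turntable_top 0.6 [294.8 141. ] [ 638. -169.   34.]
top turntable 0.88 [294.1 145.5] [ 632. -169.    0.]
top switch_box 0.96 [191.3 140.6] [644. 155.   0.]
top dial_plate 0.73 [189.  143.3] [625. 154.  45.]
top knob_grip 0.76 [188.5 139.4] [629. 150.  81.]
top bowl 0.91 [368.8 132.9] [ 675. -404.    0.]
top planter 0.6 [117.5 134.1] [662. 389.   0.]
scene [[0.41, 0.68, -0.61, 1406.38], [0.91, -0.29, 0.28, -458.1], [0.01, -0.68, -0.74, 1193.32], [0.0, 0.0, 0.0, 1.0]]
scene tall_vase 0.97 [125.  241.8] [ 476. -504.    0.]
scene tall_vase 0.94 [136.3 213.3] [ 362. -436.    0.]
scene tall_vase 0.79 [213.2 193.5] [ 384. -131.    0.]
scene tall_vase 0.7 [181.3 212.3] [ 426. -277.    0.]
scene short_vase 0.88 [311.2
[... 456 characters left out ...]
nter 0.57 [229.4 242.7] [ 629. -162.    0.]
{'time_s': 1.0, 'qpos': array([-7.58027036e+01,  1.83099966e+01,  8.96376852e+01,  1.13098011e-03,
        7.20430123e+01, -1.14813666e+00]), 'qvel': array([-0.04223658,  0.15592983,  0.03909341,  0.09092832,  0.03073326,
        0.01825285]), 'effort': array([ 3.12039265e-04, -4.12355483e+01, -2.32230681e+01,  7.29524042e-02,
        3.77315073e-02,  6.58232040e-06]), 'ee_pos': array([ 152.14863444, -554.50508619,  404.80394966]), 'ee_rot': array([ 1.79990674e+02, -8.89261968e-04,  1.53450845e+01]), 'force': array([ 0.61708536, -0.07166803,  0.12981424]), 'torque': array([-0.00228945, -0.00169062, -0.03458286]), 'gripper_width': 90.99151416792824}
```

View pics/a1.png

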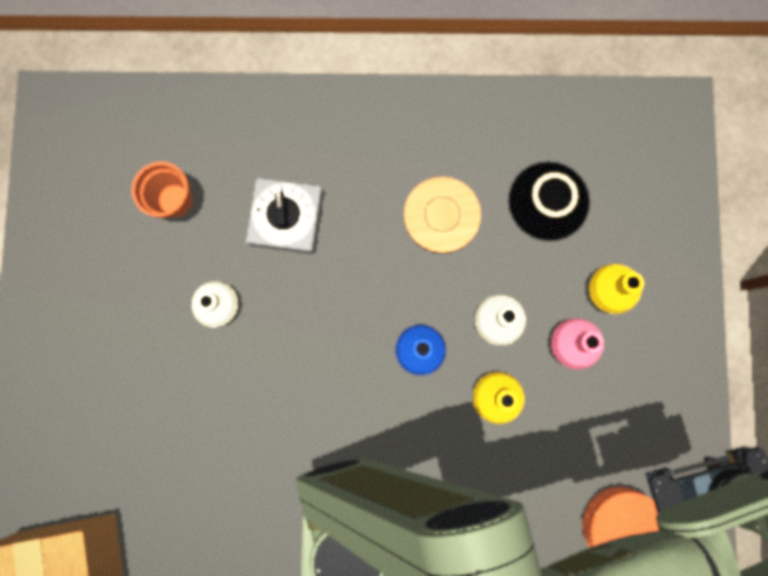

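View pics/a2.png

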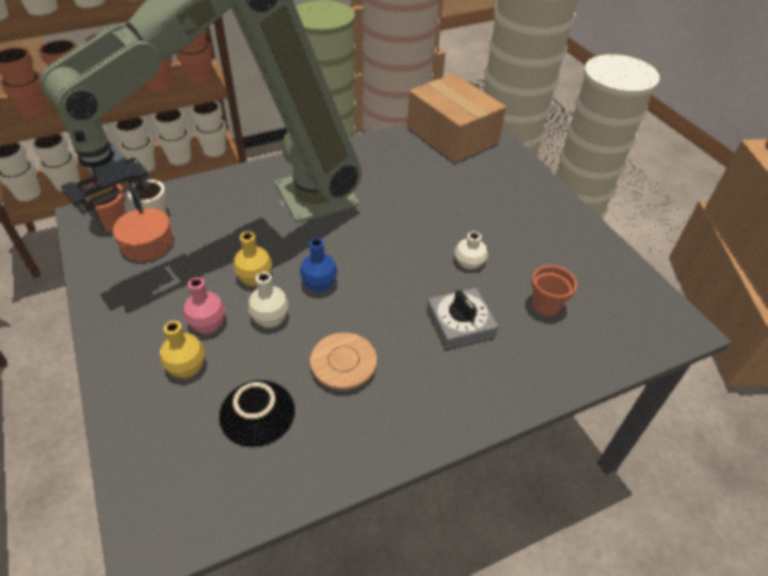

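The top view shows the tall white vase on the right, with its neck opening at about (339.3, 210.7) in raw pixels. Blue, pink and yellow look-alikes stand around it. The turntable is right of centre at (295, 142) raw, and the switch box is on the left with its pointer near speed 3. The short vase is on the left.

```bash
python3 - <<'E'
from h import *
env_t=env.grab_frame("top"); f=env_t
pt=[("white",(509,316)),("yel1",(633,283)),("pink",(592,342)),("yel2",(507,401)),("blue",(423,349)),("short95",(206,301))]
for n,uv in pt: print("top",n,np.round(ray(f,np.array(uv)/1.5,95 if n=="short95" else 150)))
s=env.grab_frame("scene")
for n,uv in [("white",(264,279)),("blue",(317,243)),("yel2",(248,237)),("pink",(198,284))]: print("scene",n,np.round(ray(s,np.array(uv)/1.5,150)))
w=env.grab_frame("wrist");R=np.array(w["extrinsics"]);st=env.state()
from scipy.spatial.transform import Rotation as Ro
T=Ro.from_euler("xyz",st["ee_rot"],degrees=True).as_matrix()
print("wristcam in tool",np.round(T.T@(R[:3,3]-st["ee_pos"]),1),np.round(T.T@R[:3,:3],2).tolist(),np.round(w["intrinsics"],0).tolist())
tgt=np.array([424,-278.,0]);d=tgt-st["ee_pos"];print(np.round(T.T@d,1))
E
```

```text
top white [ 418. -283.  150.]
top yel1 [ 481. -510.  150.]
top pink [ 373. -433.  150.]
top yel2 [ 265. -278.  150.]
top blue [ 356. -126.  150.]
top short95 [444. 289.  95.]
scene white [ 427. -280.  150.]
scene blue [ 361. -122.  150.]
scene yel2 [ 272. -274.  150.]
scene pink [ 381. -427.  150.]
wristcam in tool [77.6  0.7 21.2] [[-0.0, -0.96, -0.27], [1.0, -0.0, 0.0], [-0.0, -0.27, 0.96]] [[281.0, 0.0, 258.0], [0.0, 281.0, 193.0], [0.0, 0.0, 1.0]]
[ 335.4 -194.7  404.8]
```

```bash
python3 -m handwheel '[{"gripper":100,"travel":[0.0332,-0.0193,0],"twist":0},{"gripper":100,"travel":[0.0332,-0.0193,0],"twist":0},{"gripper":100,"travel":[0.0332,-0.0193,0],"twist":0},{"gripper":100,"travel":[0.0332,-0.0193,0],"twist":0},{"gripper":100,"travel":[0.0332,-0.0193,0],"twist":0}]' 20
python3 -m handwheel '[{"gripper":80,"travel":[0.0332,-0.0193,0],"twist":0},{"gripper":80,"travel":[0.0332,-0.0193,0],"twist":0},{"gripper":80,"travel":[0.0332,-0.0193,0],"twist":0},{"gripper":80,"travel":[0.0332,-0.0193,0],"twist":0},{"gripper":80,"travel":[0.0332,-0.0193,0],"twist":0}]'
python3 -m handwheel '[{"gripper":80,"travel":[0,0,0],"twist":0},{"gripper":80,"travel":[0,0,0],"twist":0},{"gripper":80,"travel":[0,0,0],"twist":0}]'
python3 - <<'E'
from h import *
w=env.grab_frame("wrist");s=env.state();print(s["ee_pos"],s["ee_rot"])
for r in env.pinpoint("wrist","tall_vase")[:3]: print(r, ray(w,r["uv"],0))
g=proj(w,[s["ee_pos"][0],s["ee_pos"][1],150]);print("grasp axis px at z150",g)
save(w,"b.png")
E
```

```text
time_s: 1.57
ee_pos: [287.5, -416.2, 404.9]
ee_rot: [180.0, -0.0, 15.3]
force: [1.2, -0.6, -0.5]
gripper_width: 91.1
time_s: 1.98
ee_pos: [422.2, -278.9, 405.0]
ee_rot: [180.0, -0.0, 15.3]
force: [0.6, -0.9, 0.1]
gripper_width: 72.8
time_s: 2.23
ee_pos: [421.1, -280.6, 404.7]
ee_rot: [180.0, 0.0, 15.4]
force: [0.8, 0.0, 0.8]
gripper_width: 72.8
[ 420.74105638 -281.03495561  404.70153107] [1.79988660e+02 3.47567793e-02 1.53116447e+01]
{'uv': [228.6, 269.9], 'confidence': 0.96} [ 259.25192643 -278.55355835    0.        ]
{'uv': [350.0, 227.5], 'confidence': 0.87} [ 374.88432409 -433.86591249    0.        ]
{'uv': [260.9, 170.4], 'confidence': 0.81} [ 422.37316274 -284.78583943    0.        ]
grasp axis px at z150 [257.82529199 205.1518705 ]
```

View pics/b.png

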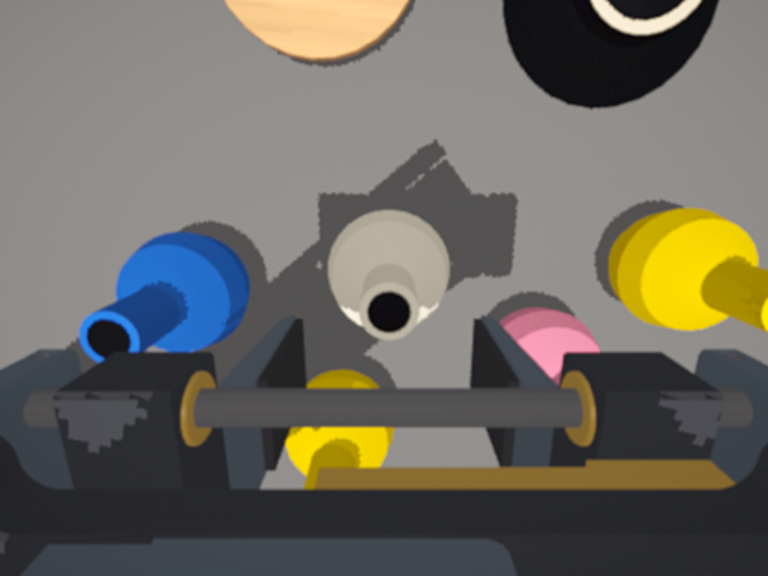

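The vase mouth is at (258.7, 207.3) raw px, within 2 mm of the grasp axis. The jaws straddle the neck and clear the neighbours, so I'm descending 109 mm.

```bash
python3 -m handwheel '[{"gripper":80,"travel":[-0.0015,0.0005,0.03],"twist":0},{"gripper":80,"travel":[0,0,0.03],"twist":0},{"gripper":80,"travel":[0,0,0.025],"twist":0},{"gripper":80,"travel":[0,0,0.015],"twist":0},{"gripper":80,"travel":[0,0,0.009],"twist":0}]'
python3 -m handwheel '[{"gripper":80,"travel":[0,0,0],"twist":0},{"gripper":80,"travel":[0,0,0],"twist":0},{"gripper":30,"travel":[0,0,0],"twist":0},{"gripper":10,"travel":[0,0,0],"twist":0},{"gripper":10,"travel":[0,0,0],"twist":0}]' 30
python3 -m handwheel '[{"gripper":10,"travel":[0,0,0],"twist":0},{"gripper":10,"travel":[0,0,0],"twist":0},{"gripper":10,"travel":[0,0,0],"twist":0},{"gripper":10,"travel":[0,0,0],"twist":0},{"gripper":10,"travel":[0,0,0],"twist":0}]'
```

```text
time_s: 2.75
ee_pos: [418.5, -282.2, 293.7]
ee_rot: [-179.8, 0.1, 15.2]
force: [0.4, 0.2, -0.7]
gripper_width: 73.1
time_s: 3.17
ee_pos: [420.1, -281.6, 296.8]
ee_rot: [179.9, -0.1, 15.3]
force: [-0.6, -0.4, 0.3]
gripper_width: 55.7
time_s: 3.58
ee_pos: [420.0, -281.4, 296.0]
ee_rot: [180.0, -0.0, 15.4]
force: [-0.5, 0.4, 1.7]
gripper_width: 35.1
```

```bash
python3 -m handwheel '[{"gripper":10,"travel":[0,0,-0.006],"twist":0},{"gripper":10,"travel":[0,0,-0.015],"twist":0},{"gripper":10,"travel":[0,0,-0.022],"twist":0},{"gripper":10,"travel":[0,0,-0.022],"twist":0},{"gripper":10,"travel":[0,0,-0.015],"twist":0}]'
python3 -m handwheel '[{"gripper":10,"travel":[0,0,-0.01],"twist":0},{"gripper":10,"travel":[0,0,0],"twist":0},{"gripper":10,"travel":[0,0,0],"twist":0}]'
python3 - <<'E'
from h import *
from scipy.spatial.transform import Rotation as Ro
print(env.state()["force"],env.state()["gripper_width"],env.state()["ee_pos"])
P=[]
for c in ["top","scene"]:
    f=env.grab_frame(c)
    r=env.trace(c,"turntable")[0];m=r["pixels"].astype(np.uint8)
    # fit platter rim top: pale wood pixels
    hsv=cv2.cvtColor(f["frame"],cv2.COLOR_RGB2HSV)
    q=(m>0)&(hsv[...,1]>70)&(hsv[...,2]>150);
    cs,_=cv2.findContours(q.astype(np.uint8),cv2.RETR_EXTERNAL,cv2.CHAIN_APPROX_NONE);k=max(cs,key=cv2.contourArea)[:,0]
    w=np.array([ray(f,u,34)[:2] for u in k]);ctr,rad=cv2.minEnclosingCircle(w.astype(np.float32))
    print(c,r["confidence"],"enclosing",np.round(ctr,1),round(rad,1),"bbox",np.round((w.min(0)+w.max(0))/2,1),np.round(np.ptp(w,axis=0),1))
    for p in env.pinpoint(c,"turntable_top")[:1]: print("pin",np.round(ray(f,p["uv"],34),1))
    y0,x0=k[:,1].min()-20,k[:,0].min()-30
    P.append(cv2.resize(f["frame"][y0:y0+90,x0:x0+110,::-1],None,fx=3.5,fy=3.5,interpolation=cv2.INTER_CUBIC)); print("crop",x0,y0)
cv2.imwrite("pics/c.png",np.hstack(P))
E
```

```text
time_s: 4.0
ee_pos: [419.8, -281.3, 376.6]
ee_rot: [-180.0, 0.0, 15.3]
force: [0.4, -0.6, -6.6]
gripper_width: 34.9
time_s: 4.25
ee_pos: [419.7, -281.2, 385.0]
ee_rot: [-179.9, 0.1, 15.3]
force: [-0.2, 0.4, -6.9]
gripper_width: 34.9
[-0.17630599  0.35146522 -6.8665864 ] 34.90996203843562 [ 419.65125331 -281.19783012  385.02903884]
top 0.68 enclosing [ 632.8 -167.5] 78.3 bbox [ 634.1 -167.6] [153.5 150.3]
pin [ 639.9 -170.2   34. ]
crop 240 98
scene 0.6 enclosing [ 634.5 -167.3] 79.2 bbox [ 634.3 -166.4] [156.8 155.2]
pin [ 625.  -161.7   34. ]
crop 176 202
```

View pics/c.png

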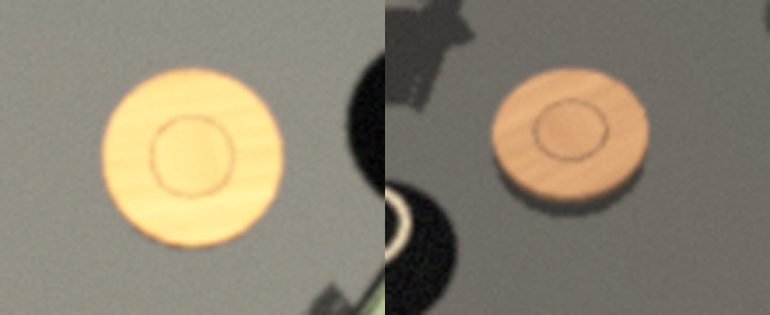

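The circle's centre is at left (192, 157) and right (570, 130) in the crop. Both cameras put it at about (634, -167). The vase is held and weighs about 0.7 kg, so I'm carrying it over.

```bash
python3 -m handwheel '[{"gripper":10,"travel":[0.0132,-0.003,0],"twist":0},{"gripper":10,"travel":[0.0263,-0.0059,0],"twist":0},{"gripper":10,"travel":[0.0263,-0.0059,0],"twist":0},{"gripper":10,"travel":[0.0263,-0.0059,0],"twist":0},{"gripper":10,"travel":[0.0263,-0.0059,0],"twist":0}]'
python3 -m handwheel '[{"gripper":10,"travel":[0.0263,-0.0059,0],"twist":0},{"gripper":10,"travel":[0.0263,-0.0059,0],"twist":0},{"gripper":10,"travel":[0.0263,-0.0059,0],"twist":0},{"gripper":10,"travel":[0.0263,-0.0059,0],"twist":0},{"gripper":10,"travel":[0.0132,-0.003,0],"twist":0}]'
python3 -m handwheel '[{"gripper":10,"travel":[0,0,0],"twist":0},{"gripper":10,"travel":[0,0,0],"twist":0},{"gripper":10,"travel":[0,0,0],"twist":0},{"gripper":10,"travel":[0,0,0],"twist":0}]'
python3 - <<'E'
from h import *
s=env.state();print(s["force"],s["gripper_width"],s["ee_pos"])
f=env.grab_frame("scene")
y,x=195,165
p=proj(f,[634,-167,34]);print(p)
a=cv2.resize(f["frame"][y-75:y+75,x-35:x+155,::-1],None,fx=4,fy=4,interpolation=cv2.INTER_CUBIC)
cv2.imwrite("pics/d.png",a)
E
```

```text
time_s: 4.97
ee_pos: [528.5, -223.5, 385.4]
ee_rot: [-180.0, 0.0, 15.3]
force: [0.8, -0.6, -6.6]
gripper_width: 34.6
time_s: 5.38
ee_pos: [637.3, -165.2, 384.7]
ee_rot: [-179.9, -0.1, 15.4]
force: [0.6, -0.5, -7.0]
gripper_width: 35.1
time_s: 5.72
ee_pos: [633.7, -167.7, 385.4]
ee_rot: [-180.0, 0.1, 15.3]
force: [-0.3, 0.5, -7.1]
gripper_width: 34.8
[-0.26973302  0.5069988  -7.08836495] 34.84357116594405 [ 633.71689877 -167.74062706  385.44088242]
[228.49231023 238.71469292]
```

View pics/d.png

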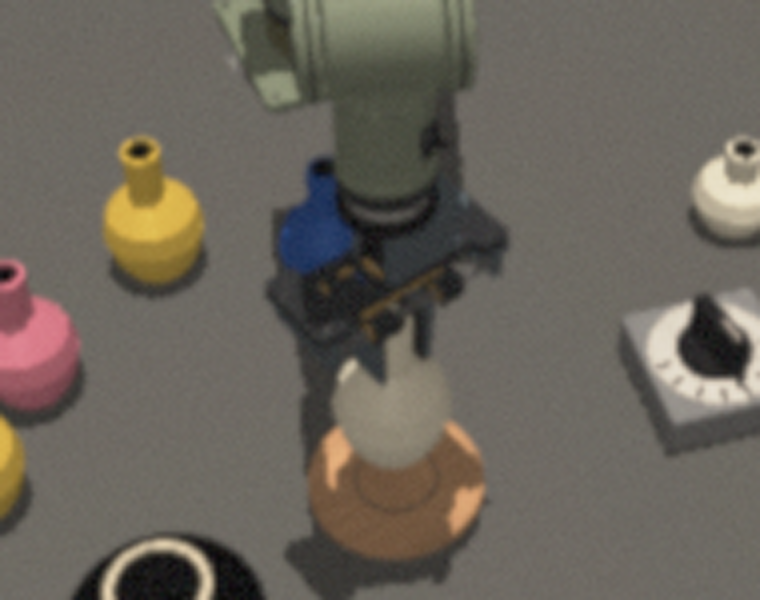

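The vase hangs upright above the platter, with its foot just in front of the marked circle as seen here. Lowering it gently.

```bash
python3 -m handwheel '[{"gripper":10,"travel":[0,0.0005,0.008],"twist":0},{"gripper":10,"travel":[0,0,0.014],"twist":0},{"gripper":10,"travel":[0,0,0.014],"twist":0},{"gripper":10,"travel":[0,0,0.010],"twist":0},{"gripper":10,"travel":[0,0,0.004],"twist":0}]'
python3 -m handwheel '[{"gripper":10,"travel":[0,0,0],"twist":0},{"gripper":10,"travel":[0,0,0],"twist":0},{"gripper":10,"travel":[0,0,0.001],"twist":0},{"gripper":10,"travel":[0,0,0.001],"twist":0},{"gripper":10,"travel":[0,0,0],"twist":0}]'
python3 -m handwheel '[{"gripper":10,"travel":[0,0,0.001],"twist":0},{"gripper":10,"travel":[0,0,0.0007],"twist":0},{"gripper":10,"travel":[0,0,0],"twist":0},{"gripper":10,"travel":[0,0,0],"twist":0}]'
```

```text
time_s: 6.18
ee_pos: [633.5, -168.1, 333.5]
ee_rot: [-179.9, 0.2, 15.3]
force: [0.3, 1.1, -7.0]
gripper_width: 35.2
time_s: 6.6
ee_pos: [634.4, -168.0, 334.2]
ee_rot: [180.0, -0.0, 15.3]
force: [0.1, -0.4, -6.1]
gripper_width: 35.1
time_s: 6.93
ee_pos: [634.4, -167.9, 332.0]
ee_rot: [180.0, 0.0, 15.3]
force: [-0.5, -0.1, -6.5]
gripper_width: 35.4
```

```bash
python3 -m handwheel '[{"gripper":10,"travel":[0,0,0.0007],"twist":0},{"gripper":10,"travel":[0,0,0.0004],"twist":0},{"gripper":10,"travel":[0,0,0],"twist":0},{"gripper":10,"travel":[0,0,0],"twist":0}]'
python3 -m handwheel '[{"gripper":10,"travel":[0,0,0.0005],"twist":0},{"gripper":10,"travel":[0,0,0.0],"twist":0},{"gripper":10,"travel":[0,0,0],"twist":0}]'
python3 -m handwheel '[{"gripper":10,"travel":[0,0,0.0005],"twist":0},{"gripper":10,"travel":[0,0,0.0],"twist":0},{"gripper":10,"travel":[0,0,0],"twist":0}]'
```

```text
time_s: 7.27
ee_pos: [634.4, -167.9, 330.9]
ee_rot: [180.0, 0.0, 15.3]
force: [-0.2, -1.2, -6.4]
gripper_width: 35.0
time_s: 7.52
ee_pos: [634.3, -167.9, 330.4]
ee_rot: [180.0, 0.0, 15.3]
force: [-0.9, 1.1, -6.1]
gripper_width: 35.0
time_s: 7.77
ee_pos: [634.4, -167.9, 330.1]
ee_rot: [180.0, -0.0, 15.3]
force: [0.1, -0.9, -5.4]
gripper_width: 35.2
```

```bash
python3 -m handwheel '[{"gripper":10,"travel":[0,0,0.0005],"twist":0},{"gripper":10,"travel":[0,0,0.0],"twist":0},{"gripper":10,"travel":[0,0,0],"twist":0}]'
python3 -m handwheel '[{"gripper":10,"travel":[0,0,0.0005],"twist":0},{"gripper":10,"travel":[0,0,0.0],"twist":0},{"gripper":10,"travel":[0,0,0],"twist":0}]'
```

```text
time_s: 8.02
ee_pos: [634.4, -167.9, 330.1]
ee_rot: [180.0, -0.0, 15.3]
force: [0.2, -0.2, -1.7]
gripper_width: 35.2
time_s: 8.27
ee_pos: [634.3, -167.9, 330.1]
ee_rot: [180.0, -0.1, 15.3]
force: [-1.3, 0.5, 4.6]
gripper_width: 34.9
```

The vase is standing: the wrist force went from -6.5 to +4.6 N. Opening slowly, rising straight up and checking.

```bash
python3 -m handwheel '[{"gripper":42,"travel":[0,0,-0.0004],"twist":0},{"gripper":46,"travel":[0,0,0],"twist":0},{"gripper":60,"travel":[0,0,0],"twist":0},{"gripper":80,"travel":[0,0,0],"twist":0},{"gripper":80,"travel":[0,0,0],"twist":0}]'
python3 -m handwheel '[{"gripper":80,"travel":[0,0,0],"twist":0},{"gripper":80,"travel":[0,0,-0.01],"twist":0},{"gripper":80,"travel":[0,0,-0.025],"twist":0},{"gripper":80,"travel":[0,0,-0.035],"twist":0},{"gripper":80,"travel":[0,0,-0.035],"twist":0}]'
python3 - <<'E'
from h import *
f=env.grab_frame("scene");w=env.grab_frame("wrist")
for p in env.pinpoint("scene","tall_vase"): print(np.round(ray(f,p["uv"],34),1),p["confidence"])
y,x=215,230
a=cv2.resize(f["frame"][y-75:y+75,x-60:x+130,::-1],None,fx=2,fy=2,interpolation=cv2.INTER_CUBIC)
b=cv2.resize(w["frame"][:,:,::-1],(400,300))
cv2.imwrite("pics/e.png",np.hstack([a,b]))
s=env.state();print(s["ee_pos"],s["ee_rot"],s["qpos"])
for c,ff in (("scene",f),("wrist",w)): print(c,proj(ff,[634,-167,34]),proj(ff,[634,-167,184]))
E
```

```text
time_s: 8.68
ee_pos: [634.5, -168.0, 329.1]
ee_rot: [180.0, -0.0, 15.3]
force: [0.7, -0.0, 0.1]
gripper_width: 59.3
time_s: 9.1
ee_pos: [634.2, -167.9, 435.5]
ee_rot: [-180.0, 0.1, 15.3]
force: [0.9, -0.5, 0.1]
gripper_width: 73.0
[ 412.3 -433.7   34. ] 0.96
[ 314.9 -274.    34. ] 0.88
[ 508.  -500.3   34. ] 0.76
[ 637.9 -163.3   34. ] 0.73
[ 385.2 -138.2   34. ] 0.59
[ 634.53836459 -167.97173253  438.98766313] [179.73792747  -0.42342233  15.34497884] [-1.58297176e+01  2.47692528e+01  7.47493818e+01 -5.12480104e-03
  7.99834280e+01  5.88271414e+01]
scene [228.49231023 238.71469292] [227.54901552 211.69941016]
wrist [254.76878189 173.72886298] [253.98420427 206.68125067]
```

View pics/e.png

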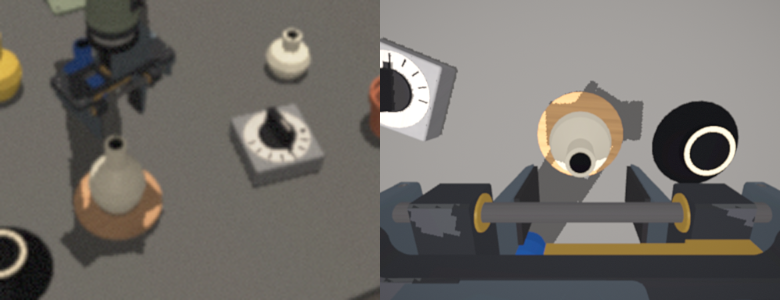

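The vase stands upright and centred: its mouth and circle line up, with the wrist-view mouth at about (256, 206) raw against an expected (254, 206.7). The bar points close to +x. A direct grasp would exceed joint 6's limit during the 50° turn, so I'll use the half-turned grasp.

```bash
for i in 1 2; do python3 -m handwheel '[{"gripper":80,"travel":[0.0078,-0.031,0],"twist":0},{"gripper":80,"travel":[0.0078,-0.031,0],"twist":0},{"gripper":80,"travel":[0.0078,-0.031,0],"twist":0},{"gripper":80,"travel":[0.0078,-0.031,0],"twist":0},{"gripper":80,"travel":[0.0078,-0.031,0],"twist":0}]'; done
for i in 1 2 3 4 5; do python3 -m handwheel '[{"gripper":80,"travel":[0,0,0.002],"twist":-0.119},{"gripper":80,"travel":[0,0,0.002],"twist":-0.119},{"gripper":80,"travel":[0,0,0.002],"twist":-0.119},{"gripper":80,"travel":[0,0,0.002],"twist":-0.119},{"gripper":80,"travel":[0,0,0.002],"twist":-0.119}]' | tail -4; done
python3 -m handwheel '[{"gripper":80,"travel":[0,0,0],"twist":0},{"gripper":80,"travel":[0,0,0],"twist":0},{"gripper":80,"travel":[0,0,0],"twist":0}]'
python3 - <<'E'
from h import *
w=env.grab_frame("wrist");s=env.state();print(s["ee_pos"],s["ee_rot"],s["qpos"])
for t,z in (("knob_grip",81),("dial_plate",45),("switch_box",0)):
    for p in env.pinpoint("wrist",t)[:1]: print(t,np.round(p["uv"],1),np.round(ray(w,p["uv"],z),1),p["confidence"])
g=np.array([s["ee_pos"][0],s["ee_pos"][1],95]);print(proj(w,g))
save(w,"f.png")
E
```

```text
time_s: 9.67
ee_pos: [630.5, -6.8, 433.3]
ee_rot: [-180.0, 0.1, 15.3]
force: [-1.0, -0.1, 0.7]
gripper_width: 73.0
time_s: 10.08
ee_pos: [627.1, 153.2, 433.2]
ee_rot: [180.0, 0.1, 15.3]
force: [0.9, 0.1, -0.6]
gripper_width: 73.0
ee_pos: [627.3, 151.9, 423.0]
ee_rot: [-179.9, 0.1, 49.8]
force: [0.1, -1.1, 1.1]
gripper_width: 73.1
ee_pos: [627.3, 151.6, 413.1]
ee_rot: [-179.9, 0.1, 83.9]
force: [-0.1, -0.4, 0.2]
gripper_width: 73.2
ee_pos: [627.3, 151.6, 403.0]
ee_rot: [-179.9, -0.0, 118.0]
force: [0.4, 0.1, -0.2]
gripper_width: 72.8
ee_pos: [627.3, 151.6, 393.1]
ee_rot: [-179.9, -0.1, 152.0]
force: [0.4, 0.6, -0.2]
gripper_width: 72.8
ee_pos: [627.2, 151.6, 383.1]
ee_rot: [-180.0, -0.1, -173.9]
force: [-0.5, -0.6, -0.3]
gripper_width: 72.8
time_s: 12.42
ee_pos: [627.4, 151.7, 383.9]
ee_rot: [-180.0, -0.1, -174.3]
force: [-0.2, 0.7, 0.1]
gripper_width: 72.8
[627.48285464 151.65342724 384.08002548] [-1.79990989e+02 -3.16435188e-02 -1.74315472e+02] [ 1.25674227e+01  2.54226902e+01  8.15529207e+01 -5.38824524e-03
  7.30568845e+01 -8.31155364e+01]
knob_grip [262.1 194.4] [631.4 155.2  81. ] 0.69
dial_plate [260.8 182.4] [627.5 153.7  45. ] 0.64
switch_box [264.1 173.3] [625.8 158.3   0. ] 0.84
[259.1227254  194.18704433]
```

View pics/f.png

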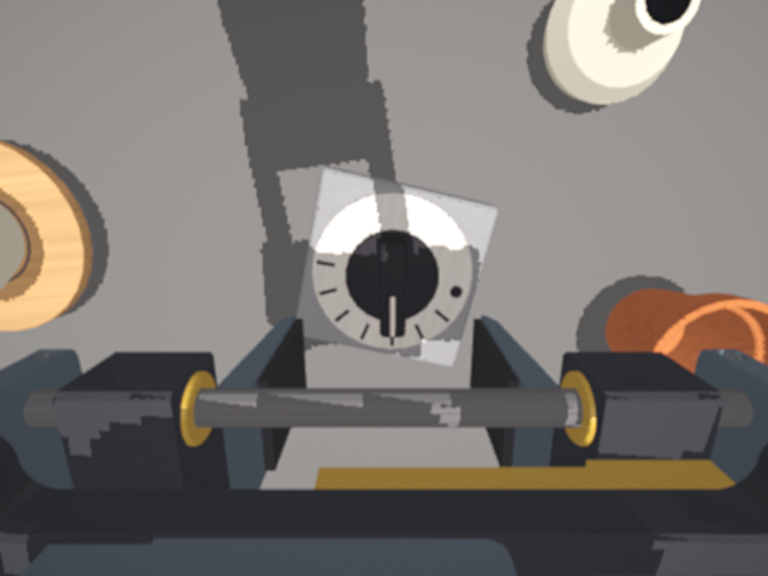

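The pointer lies straight down the image at the third bar (pointer tip at (392, 335), dot at (456, 291), bar 5 at (342, 315)). So the switch is at speed 3 and the bar is already parallel to the tool's x. Two clicks, 50° clockwise, are needed.

```bash
python3 - <<'E'
from h import *
from scipy.spatial.transform import Rotation as Ro
w=env.grab_frame("wrist");s=env.state()
T=Ro.from_euler("xyz",s["ee_rot"],degrees=True).as_matrix()
for uv,z in (((392,277),55),((393,290),95),((393,300),95),((391.5,269),45)):
    p=ray(w,np.array(uv)/1.5,z);print(uv,z,np.round(p,1),"tool",np.round(T.T@(p-s["ee_pos"]),1))
m=env.trace("wrist","speed_knob")
print(m[0]["confidence"],m[0]["uv"]) if m else 0
g=cv2.cvtColor(w["frame"],cv2.COLOR_RGB2GRAY)[150:226,225:300]
n,l,st,c=cv2.connectedComponentsWithStats((g<60).astype(np.uint8));i=1+st[1:,4].argmax();print(st[i][:4]+[225,150,0,0],c[i]+[225,150])
E
```

```text
(392, 277) 55 [628.1 154.4  55. ] tool [ -0.8   2.6 329.4]
(393, 290) 95 [626.8 154.5  95. ] tool [  0.5   2.9 289.4]
(393, 300) 95 [633.7 155.2  95. ] tool [ -6.4   2.9 289.4]
(391.5, 269) 45 [624.4 153.7  45. ] tool [  3.    2.3 339.4]
0.71 [260.0, 185.0]
[231 154  61  69] [261.44141375 185.34191318]
```

```bash
python3 -m handwheel '[{"gripper":75,"travel":[-0.0008,0.0027,0.03],"twist":0},{"gripper":75,"travel":[0,0,0.03],"twist":0},{"gripper":75,"travel":[0,0,0.03],"twist":0},{"gripper":75,"travel":[0,0,0.025],"twist":0},{"gripper":75,"travel":[0,0,0.016],"twist":0}]' 30
python3 -m handwheel '[{"gripper":75,"travel":[0,0,0],"twist":0},{"gripper":75,"travel":[0,0,0],"twist":0},{"gripper":30,"travel":[0,0,0],"twist":0},{"gripper":5,"travel":[0,0,0],"twist":0},{"gripper":5,"travel":[0,0,0],"twist":0}]'
python3 -m handwheel '[{"gripper":5,"travel":[0,0,0],"twist":0},{"gripper":5,"travel":[0,0,0],"twist":0},{"gripper":5,"travel":[0,0,0],"twist":0},{"gripper":5,"travel":[0,0,0],"twist":0},{"gripper":5,"travel":[0,0,0],"twist":0}]'
python3 -m handwheel '[{"gripper":5,"travel":[0,0,0],"twist":0},{"gripper":5,"travel":[0,0,0],"twist":0},{"gripper":5,"travel":[0,0,0],"twist":0}]'
```

```text
time_s: 13.13
ee_pos: [627.2, 154.2, 250.4]
ee_rot: [-180.0, -0.2, -174.2]
force: [-0.4, -0.5, -0.6]
gripper_width: 68.8
time_s: 13.55
ee_pos: [628.5, 154.5, 255.0]
ee_rot: [180.0, 0.2, -174.2]
force: [0.6, 0.0, -0.7]
gripper_width: 51.7
time_s: 13.97
ee_pos: [628.0, 154.5, 253.4]
ee_rot: [180.0, -0.0, -174.2]
force: [-2.2, 7.7, 2.6]
gripper_width: 17.7
time_s: 14.22
ee_pos: [628.0, 154.6, 253.4]
ee_rot: [180.0, 0.0, -174.2]
force: [-0.3, 1.8, 1.0]
gripper_width: 17.9
```

Gripped with a 17.9 mm opening and little side force. Turning 50° clockwise.

```bash
python3 -m handwheel '[{"gripper":5,"travel":[0,0,0],"twist":0.0873},{"gripper":5,"travel":[0,0,0],"twist":0.0873},{"gripper":5,"travel":[0,0,0],"twist":0.0873},{"gripper":5,"travel":[0,0,0],"twist":0.0873},{"gripper":5,"travel":[0,0,0],"twist":0.0873}]'
python3 -m handwheel '[{"gripper":5,"travel":[0,0,0],"twist":0.0873},{"gripper":5,"travel":[0,0,0],"twist":0.0873},{"gripper":5,"travel":[0,0,0],"twist":0.0873},{"gripper":5,"travel":[0,0,0],"twist":0.0873},{"gripper":5,"travel":[0,0,0],"twist":0.0873}]'
python3 -m handwheel '[{"gripper":5,"travel":[0,0,0],"twist":0},{"gripper":5,"travel":[0,0,0],"twist":0},{"gripper":5,"travel":[0,0,0],"twist":0}]'
python3 -c "
from h import *
s=env.state();print(s['ee_rot'],s['torque'],s['force'])"
```

```text
time_s: 14.63
ee_pos: [628.0, 154.7, 253.4]
ee_rot: [180.0, -0.0, 160.5]
force: [-1.1, 1.7, 0.2]
gripper_width: 17.7
time_s: 15.05
ee_pos: [628.0, 154.7, 253.4]
ee_rot: [180.0, -0.0, 135.5]
force: [0.4, 1.8, 0.9]
gripper_width: 17.7
time_s: 15.3
ee_pos: [628.0, 154.6, 253.4]
ee_rot: [180.0, -0.0, 135.9]
force: [-1.1, 3.4, 1.2]
gripper_width: 17.9
[ 1.79983131e+02 -1.67625712e-02  1.35876647e+02] [ 0.48122712  0.07274641 -0.04328242] [-1.1402892   3.43712728  1.19969334]
```

```bash
python3 -m handwheel '[{"gripper":30,"travel":[0,0,0],"twist":0},{"gripper":60,"travel":[0,0,0],"twist":0},{"gripper":80,"travel":[0,0,0],"twist":0},{"gripper":80,"travel":[0,0,0],"twist":0},{"gripper":80,"travel":[0,0,0],"twist":0}]'
python3 -m handwheel '[{"gripper":80,"travel":[0,0,0],"twist":0},{"gripper":80,"travel":[0,0,-0.015],"twist":0},{"gripper":80,"travel":[0,0,-0.03],"twist":0},{"gripper":80,"travel":[0,0,-0.04],"twist":0},{"gripper":80,"travel":[0,0,-0.04],"twist":0}]'
python3 -m handwheel '[{"gripper":80,"travel":[0,0,-0.03],"twist":0},{"gripper":80,"travel":[0,0,0],"twist":0},{"gripper":80,"travel":[0,0,0],"twist":0},{"gripper":80,"travel":[0,0,0],"twist":0}]'
python3 - <<'E'
from h import *
w=env.grab_frame("wrist");f=env.grab_frame("scene")
a=cv2.resize(f["frame"][130:310,60:300,::-1],(400,300),interpolation=cv2.INTER_CUBIC)
b=cv2.resize(w["frame"][100:250,170:370,::-1],(400,300),interpolation=cv2.INTER_CUBIC)
cv2.imwrite("pics/g.png",np.hstack([a,b]))
for p in env.pinpoint("scene","tall_vase"): print(np.round(ray(f,p["uv"],34),1),p["confidence"])
for d in (-25,0,25):
    an=np.radians(-44.2+d); q=proj(w,[628+52*np.cos(an),154.4+52*np.sin(an),45]);print((q-[170,100])*2+[400,0])
E
```

```text
time_s: 15.72
ee_pos: [628.1, 154.2, 253.2]
ee_rot: [-180.0, 0.0, 135.8]
force: [0.3, -0.1, 0.1]
gripper_width: 48.4
time_s: 16.13
ee_pos: [627.8, 154.3, 378.8]
ee_rot: [-179.9, -0.1, 135.8]
force: [1.9, 0.3, 0.5]
gripper_width: 73.0
time_s: 16.47
ee_pos: [627.7, 154.3, 407.4]
ee_rot: [-179.9, -0.0, 135.8]
force: [0.0, 0.5, -1.1]
gripper_width: 72.8
[ 508.3 -497.6   34. ] 0.96
[ 662.6 -162.6   34. ] 0.81
[ 404.6 -432.6   34. ] 0.65
[ 394.7 -136.4   34. ] 0.6
[ 285.6 -280.3   34. ] 0.57
[544.41643565 226.13776716]
[578.54768552 233.24561747]
[612.69324006 226.1470275 ]
```

View pics/g.png

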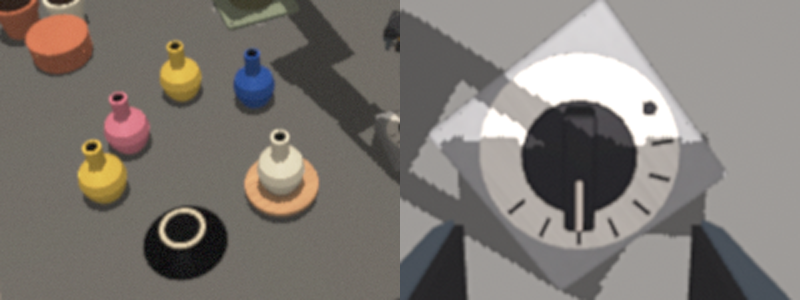

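The vase stands upright on the platter at (280, 165) in the left panel, and the other pots haven't moved. In the right panel the dot is at (650, 108). Counting clockwise, bars 1 to 4 lead to the fifth at (578, 238), where the pointer is, and two bars remain beyond it.

```bash
python3 -c "
from h import *
print(env.state()['force'],env.job_done())"
```

```text
the job is handed in; nothing more can be done
[-0.19081471  0.03968509  0.06216915] None
```

The tall white vase is standing upright in the middle of the turntable and released, and the speed switch is set to 5. The job is handed in, at about 16.5 s on the robot's clock.

- **Vase:** I gripped it by the neck at 30 N and lowered the last few millimetres in steps of 1 mm or less. I stopped when the wrist force went from about -6.5 N to +4.6 N, so it was set down gently. The tool released it at about (634, -168), against a measured turntable centre of (634, -167).
- **Switch:** It had been left at speed 3. I turned it 50° clockwise, and after release the wrist camera shows the pointer on the fifth bar from the dot, with two bars beyond it.
- **Last checks:** The robot was clear and touching nothing, with wrist force near zero. The last scene picture shows the vase upright, with the bowl and the coloured look-alikes standing where they were. The short vase and planter were outside that last crop, but the arm went nowhere near them.
- **Disagreement:** In the last scene picture the network placed the vase's foot about 29 mm farther out in x than the turntable centre. Its earlier reading was within 5 mm. I went by the pictures, the close wrist view after release and the tool position, which all agree that the vase is centred.

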